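# Tighten the splash cover of a juice strainer

## Task

The clear splash cover is back on the sloping juice strainer, but its three captive blue bolt knobs are only started. Tighten it down evenly so the seal seats square: first go round and give each knob about a fifth of a turn clockwise, then go round again and bring each one snugly home on its stop, without wrenching any of them on past it, which would crush its washer. Leave everything else on the table where it stands.

Things in the scene. Friction and masses are not known exactly. Their poses are not given: they have to be found in the camera images.
- strainer: Stainless juice strainer on legs, fixed, 345 mm deep, 270 wide, 265 high; origin on the table under its middle, x axis towards its back. Its face slopes 30 degrees up to the back, where the rim of an open head box, 45 mm beyond the upper knob's axis, stands up to 9 mm above the plane of the cover. Juice outlet at its left (+y), pulp chute in front.
- cover: Clear splash cover on the sloping face, fixed: 262 mm (x, up the slope, away from the robot) by 256 (y) by 6. Origin at the middle of its outer face, 185 mm above the table; z square to the face, 30 degrees from vertical, leaning to the robot's side. Knob axes at x, y = (-95, 85), (-95, -85), (95, 0) mm, each over a steel bush 32 mm across, 11 high.
- grip1 (a point): Middle of the grip bar of the lower left knob (on the cover's +y side): blue bar 76 mm long (x axis), 16 wide (y axis) with flat parallel sides, 26 high; z is the bolt's axis, square to the cover, outwards. Clockwise seen from outside (about -z) screws it in. Below the bar only a neck 16 mm across, 11 high. Round each axis 80 mm are clear but for the cover, bush and (upper knob) head box rim.
- grip2 (a point): Middle of the grip bar of the lower right knob, like grip1. The thread is steep: each knob sinks 2.5 mm per rad. Just home, its middle stands 36.0 mm above the cover's face; at the start 41.0 to 42.5, so 2.0 to 2.6 rad of turn are left. Which way the bar points when home differs from knob to knob and time to time: home must be felt.
- grip3 (a point): Middle of the grip bar of the upper knob, like grip1. Each knob runs with about 0.1 N m of drag until home; there its springy rubber washer takes over: 0.15 N m at once and 0.3 N m more for every 0.1 rad past home; 0.36 rad past home crushes it. Let go, a knob that was pressed past home eases back to just home and stays.
- pan: Open stainless catch pan, 160 x 120 x 65 mm, loose under the juice outlet at the strainer's left side; origin under its centre. Leave alone.
- bowl: Blue bowl, 150 mm across, 58 mm high, loose in front of the strainer under its pulp chute; origin under its centre. Leave alone.
- jug: Glass jug with a handle, 116 mm across, 150 mm high, loose at the left; origin under its centre. Leave alone.
- whisk: Steel balloon whisk, 265 mm long, lying at the right of the strainer; origin under its middle. Leave alone.
- carton: Blue and green fruit carton with oranges and lemons, 170 x 260 x 75 mm, at the left; origin under its centre. Leave alone.
- board: Wooden chopping board, 340 x 220 x 18 mm, with a knife and two halved fruits on it, at the right; origin under its centre. Leave alone.
- bottle: White plastic bottle, 68 mm across, 200 mm high, at the back right; origin under its centre. Leave alone.

How it is judged:
By the outcome, as a careful person would: the job done as asked, in the order asked, and still so for the second after the job is handed in, with the robot touching nothing.
It also fails if it takes over 72 s, if anything falls off the work surface, if the arm or the gripper's body presses on something with over 40 N, if the wrist force passes 120 N, or if a joint passes its speed limit or range.

## Robot

A 6-joint arm with a two-finger parallel gripper is mounted at the origin on the work surface. World frame = base frame: x ahead of the robot, y to its left, z up, the work surface at z = 0. Lengths are in m, angles in rad, forces in N, time in s.
With the tool pointing down it reaches from about 0.25 to 0.775 m from the base axis. Payload 4 kg.
Tool frame: the origin (TCP) lies midway between the tips of the shut fingers; the grasp point (between the pads) lies 19 mm behind it; y points along the fingers, z is the direction in which the jaws open and shut, and the axes are right-handed (so a half turn about y gives the same grasp; the last joint's range is limited). The gripper opens to 94 mm and grips with 3 to 60 N. Pads are 16 mm wide; open, the fingers measure 119 mm over their backs; the gripper's body (75 mm by 177 mm) begins 78 mm behind the grasp point.
Start: joints at [-1.393, 0.087, 1.371, -0, 1.684, -0.103], TCP at [0.152, -0.528, 0.206] pointing down, gripper open.
Joint ranges: [-3.1, 3.1], [-0.76, 2.03], [0.27, 2.55], [-1.08, 4.22], [0.17, 2.65], [-2.57, 2.57]. Speed limits (rad/s): [2.79, 2.79, 3.14, 3.14, 3.14, 3.14].

## Interface

Orientations are given as [roll, pitch, yaw] about the fixed x, y, z axes, in that order (R = Rz(yaw) Ry(pitch) Rx(roll)).
In Python, from bench import robot gives the robot as it stands.
- The arm moves only by the shell command python3 -m creep 'ROWS'. ROWS is JSON, a list of rows, each a list of 5 numbers: the shift along the tool's x, y, z scaled (see below), then the turn about the tool's y scaled (see below), then the gripper command: -1 is shut, 1 is fully open, values between are in proportion. A call has 1 to 20 rows; each row shifts and turns the commanded pose from where the row before left it, along the tool's axes as they then stand; what a row does not reach is not made up. The controller multiplies each number of a shift by 2.5 cm and each number of a turn by 0.12 rad. A row lasts 1/8 s, in which the tool goes at most 62.5 mm and 10.7 degrees, less where a joint would pass 70% of its speed; a pose out of reach is approached as far as the arm can. A call with a number of a shift or a turn outside -1 to 1 is refused whole. A call with a gripper value outside its range is refused whole. The fingers move at their own pace and stop on an object; the grip force is fixed at half the most. Time passes only in rows, so rows that do not move let the fingers close. It gives the time, the measured TCP pose, the force and the opening at its end, in the units of the state.
- robot.get_obs(): the state, without advancing time (a new reading comes with each control period).
- robot.snapshot(name): name is "scene" or "top" or "wrist"; returns a dict with "frame" (420x560x3 uint8, blue, green, red), "fx", "fy", "cx", "cy" (pixels), "dist" ([k1, k2, p1, p2, k3] as OpenCV has them; the pictures are not rectified), "world_from_camera" (4x4, takes a point from camera to world coordinates); the wrist camera has in their place "tool_from_camera" (4x4, takes a point from camera to tool coordinates, whose origin is the TCP and whose axes are the tool frame's). Camera axes: x right, y up, looking along -z (the intrinsics and any distortion apply to the point x, -y, -z); pixel columns grow to the right and rows downward; lengths in m; the calibration is good to about 2 mm. A picture is of the moment at which its call begins: read the wrist's pose just before it. There is no depth.
- robot.close_job(): hands the job in, once; it reports no verdict.
Trained networks look in the newest picture that a camera, given by its name, has taken for a name from the list of things; names that differ only in an ending like _2 or _b are one class to them, and where a whole thing is asked for, a point or a joint stands for the part that bears it (a point fixed in the world has none). Each returns a list of dicts, best first, with "p" (0 to 1); they miss things now and then, are a little off and sometimes report something else, mostly with a low value. They report only what shows in the picture. A call takes as long as a camera call.
- robot.look_for(label, camera): "box" ([left, top, width, height] in pixels, round what is visible of it).
- robot.spot_point(label, camera): "centre" ([column, row] in pixels: a listed point, or the origin of a listed thing).
The state is a dict: "time": time; "joint_positions": joint angles; "qvel": joint speeds; "joint_torque": joint torques, N m; "tool_pos": TCP position; "ee_rot": TCP orientation; "wrist_force": force on the tool from outside, world axes, zero at the start; "wrist_torque": the same for the moment, N m; "width": finger opening in m.
Only numpy, scipy, OpenCV 4.12 (cv2) and the standard library are available. Lean on these libraries where they do the work, as an engineer would, in place of code of your own. Each camera call takes 0.05 s, during which the arm holds its last target. There are 200 camera calls.

## Working session

There is one attempt and no reset: what is moved stays moved. The work goes in short steps, Python scripts to look and compute and a shell command to move; the robot and the scene stay as the last step left them, time stands still between calls to the robot, and variables do not carry over. Pictures are saved under pics/ and viewed, on a budget of 10 in all, crops included, one or two more only if the job needs it, and the job is handed in when it is done.

```bash
mkdir -p pics; ls
cat > h.py <<'E'
import numpy as np, cv2
from scipy.spatial.transform import Rotation as R
from bench import robot
def obs(): return robot.get_obs()
def cam(s, o=None):
    if "world_from_camera" in s: T=np.array(s["world_from_camera"])
    else:
        W=np.eye(4); W[:3,:3]=R.from_euler('xyz',o["ee_rot"]).as_matrix(); W[:3,3]=o["tool_pos"]
        T=W@np.array(s["tool_from_camera"])
    K=np.array([[s["fx"],0,s["cx"]],[0,s["fy"],s["cy"]],[0,0,1.]])
    return T,K,np.array(s["dist"],float)
def ray(c,px):
    T,K,d=c
    u=cv2.undistortPoints(np.array([[px]],float),K,d)[0,0]
    v=T[:3,:3]@np.array([u[0],-u[1],-1.]); return T[:3,3],v/np.linalg.norm(v)
def proj(c,P):
    T,K,d=c
    p=(np.atleast_2d(P)-T[:3,3])@T[:3,:3]; p=p*[1,-1,-1]
    return cv2.projectPoints(p,np.zeros(3),np.zeros(3),K,d)[0][:,0]
def tri(rays):
    A=np.zeros((3,3));b=np.zeros(3)
    for o,v in rays:
        M=np.eye(3)-np.outer(v,v);A+=M;b+=M@o
    return np.linalg.solve(A,b)
E
cat > a.py <<'E'
from h import *
o=obs(); print({k:np.round(v,3) for k,v in o.items()})
C={}
for n in ["scene","top"]:
    s=robot.snapshot(n); C[n]=cam(s); cv2.imwrite(f"pics/{n}0.png",s["frame"])
    print(n,np.round(C[n][0],3).tolist(),s["fx"])
    for l in ["grip1","grip2","grip3","cover","strainer"]:
        print(l,[(np.round(r["centre"],1).tolist(),round(r["p"],2)) for r in robot.spot_point(l,n)][:3])
E
python3 a.py
python3 -c "
import cv2,numpy as np
a=cv2.imread('pics/scene0.png');b=cv2.imread('pics/top0.png')
cv2.imwrite('pics/both0.png',cv2.resize(np.hstack([a,b]),(800,300)))"
```

```text
pics
{'time': np.float64(0.0), 'joint_positions': array([-1.393,  0.088,  1.372,  0.   ,  1.684, -0.103]), 'qvel': array([-0.001, -0.001, -0.   ,  0.002, -0.001, -0.002]), 'joint_torque': array([ 1.0000e-03, -3.4018e+01, -3.0242e+01,  7.2000e-02,  3.3000e-02,
       -0.0000e+00]), 'tool_pos': array([ 0.152, -0.528,  0.204]), 'ee_rot': array([-1.573,  0.   , -2.861]), 'wrist_force': array([ 0.462,  0.344, -0.715]), 'wrist_torque': array([ 0.018, -0.005, -0.015]), 'width': np.float64(0.094)}
scene [[-0.164, -0.82, 0.549, 1.539], [0.986, -0.136, 0.092, 0.153], [-0.001, 0.557, 0.831, 1.682], [0.0, 0.0, 0.0, 1.0]] 518.6585216587829
grip1 [([284.9, 191.7], 0.61), ([294.8, 221.3], 0.59), ([331.6, 203.4], 0.58)]
grip2 [([284.9, 191.7], 0.61), ([294.8, 221.3], 0.59), ([331.6, 203.4], 0.58)]
grip3 [([284.9, 191.7], 0.61), ([294.8, 221.3], 0.59), ([331.6, 203.4], 0.58)]
cover [([302.7, 220.8], 0.72)]
strainer [([189.8, 187.8], 0.24)]
top [[0.015, 0.998, -0.063, 0.425], [-1.0, 0.014, -0.013, -0.024], [-0.012, 0.064, 0.998, 2.004], [0.0, 0.0, 0.0, 1.0]] 465.98782794828156
grip1 [([277.8, 219.7], 0.67), ([266.0, 174.9], 0.61), ([237.1, 215.9], 0.55)]
grip2 [([277.8, 219.7], 0.67), ([266.0, 174.9], 0.61), ([237.1, 215.9], 0.55)]
grip3 [([277.8, 219.7], 0.67), ([266.0, 174.9], 0.61), ([237.1, 215.9], 0.55)]
cover [([370.5, 240.9], 0.42), ([280.5, 221.8], 0.24)]
strainer [([263.1, 198.3], 0.92)]
```

```bash
python3 -m creep --help 2>&1 | head -5
```

```text
invalid input: not JSON, or not a number
```

View pics/both0.png

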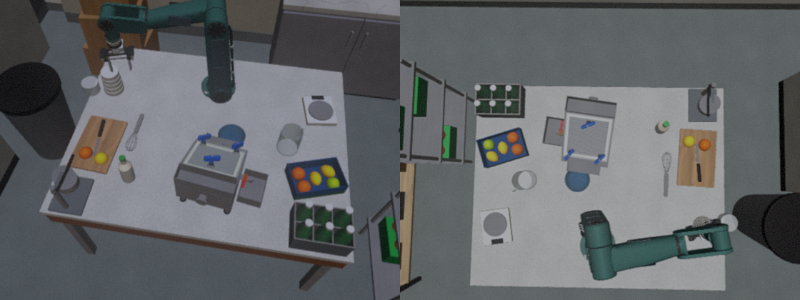

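```bash
cat > b.py <<'E'
from h import *
import itertools
from scipy.optimize import least_squares
Cs={}
for n in ["scene","top"]: Cs[n]=cam(robot.snapshot(n))
kn={"scene":[(284.9,191.7),(294.8,221.3),(331.6,203.4)],"top":[(277.8,219.7),(266,174.9),(237.1,215.9)]}
# model: cover pose (x,y,yaw) with origin z=0.185, slope 30 deg
ax=np.array([(-95,85,0),(-95,-85,0),(95,0,0)])/1000.
def pose(p):
    M=R.from_euler('z',p[2]).as_matrix()@R.from_euler('y',-np.pi/6).as_matrix()
    return M,np.array([p[0],p[1],0.185])
best=None
for ps in itertools.permutations(range(3)):
  for pt in itertools.permutations(range(3)):
    def f(p):
        M,t=pose(p); P=t+(ax+[0,0,.042])@M.T
        return np.concatenate([(proj(Cs["scene"],P)-np.array(kn["scene"])[list(ps)]).ravel(),(proj(Cs["top"],P)-np.array(kn["top"])[list(pt)]).ravel()])
    r=least_squares(f,[0.5,0,0])
    if best is None or r.cost<best[0]: best=(r.cost,ps,pt,r.x,r.fun)
print(best)
M,t=pose(best[3]); P=t+(ax+[0,0,.042])@M.T; print(P,M)
a,b=best[1],best[2]
for i in range(3): print(i,tri([ray(Cs["scene"],kn["scene"][a[i]]),ray(Cs["top"],kn["top"][b[i]])]))
E
python3 b.py
```

```text
(np.float64(6.969058842221987), (2, 0, 1), (2, 0, 1), array([ 0.61627402,  0.06085146, -0.15069826]), array([-0.15046675,  0.10560953,  0.11367381, -0.59712484, -0.10205643,
       -0.20656325, -0.14038372, -1.32049576,  1.74542576,  1.97477495,
       -1.79049994, -1.25148172]))
[[ 0.52693297  0.16039225  0.17387307]
 [ 0.50141113 -0.00768105  0.17387307]
 [ 0.67685201  0.05165273  0.26887307]] [[ 0.8562103   0.15012852 -0.49433325]
 [-0.13001511  0.98866649  0.07506426]
 [ 0.5         0.          0.8660254 ]]
0 [0.52205158 0.16064371 0.16731052]
1 [ 0.50918371 -0.00379936  0.18212858]
2 [0.67295327 0.0483428  0.26048462]
```

Scene/top: strainer in mid-table with three small blue bars (scene px about (285,192), (295,221), (332,203)). The fit puts the cover at x≈0.616, y≈0.061, yaw≈-0.15. The tool only turns about its own vertical axis, so I'll push each bar end with the shut fingers. First I go over for a close look.

```bash
python3 -m creep '[[0,-1,0,0,-1],[0,-1,0,0,-1],[0,-1,0,0,-1],[0,-1,0,0,-1],[-1,-0.93,-0.9,0,-1],[-1,-0.93,-0.9,0,-1],[-1,-0.93,-0.9,0,-1],[-1,-0.93,-0.9,0,-1],[-1,-0.93,-0.9,0,-1],[-1,0,-0.9,0,-1],[-1,0,-0.9,0,-1],[-1,0,-0.9,0,-1],[-1,0,-0.9,0,-1],[-1,0,-0.9,0,-1],[-1,0,-0.9,0,-1],[-1,0,-0.9,0,-1],[-1,0,-0.9,0,-1],[-1,0,-0.9,0,-1],[-1,0,-0.9,0,-1],[-1,0,-0.9,0,-1]]'
cat > c.py <<'E'
from h import *
import sys
o=obs(); s=robot.snapshot("wrist"); c=cam(s,o)
cv2.imwrite(f"pics/{sys.argv[1]}.png",s["frame"])
print(np.round(o["tool_pos"],3),np.round(o["ee_rot"],3),np.round(o["joint_positions"],2),o["time"])
print(np.round(s["tool_from_camera"],3).tolist(),s["fx"])
for l in ["grip1","cover"]:
    print(l,[(np.round(r["centre"],1).tolist(),round(r["p"],2)) for r in robot.spot_point(l,"wrist")][:4])
E
python3 c.py w1
```

```text
time: 3.2
tool_pos: [0.4374, -0.0707, 0.4219]
ee_rot: [-1.57, 0.0, -2.861]
wrist_force: [0.2, 0.4, -0.4]
width: 0.0005
[ 0.437 -0.071  0.422] [-1.57   0.    -2.861] [-0.29 -0.09  1.12 -0.    2.11  1.  ] 3.2
[[-0.001, -0.963, -0.27, -0.078], [0.0, 0.27, -0.963, -0.179], [1.0, -0.001, -0.0, 0.001], [0.0, 0.0, 0.0, 1.0]] 304.7542720676358
grip1 [([123.5, 73.7], 0.97), ([247.3, 127.6], 0.75)]
cover [([210.3, 13.3], 0.88)]
```

```bash
python3 -m creep '[[-1,0,-0.65,0,-1],[-1,0,-0.65,0,-1],[-1,0,-0.65,0,-1],[-1,0,-0.65,0,-1],[-1,0,-0.6,0,-1],[-0.8,0,-0.6,0,-1],[0,0,0,0,-1]]'
python3 c.py w2
```

```text
time: 4.22
tool_pos: [0.5504, 0.0594, 0.4208]
ee_rot: [-1.571, -0.002, -2.86]
wrist_force: [-0.9, 0.3, 0.5]
width: 0.0004
[0.55  0.059 0.421] [-1.571e+00 -2.000e-03 -2.860e+00] [ 0.01  0.16  0.86 -0.    2.12  1.29] 4.225
[[-0.001, -0.963, -0.27, -0.078], [0.0, 0.27, -0.963, -0.179], [1.0, -0.001, -0.0, 0.001], [0.0, 0.0, 0.0, 1.0]] 304.7542720676358
grip1 [([205.1, 182.3], 0.97), ([308.9, 225.9], 0.93), ([317.1, 80.7], 0.79)]
cover [([309.7, 226.7], 0.65), ([288.5, 136.0], 0.63)]
```

View pics/w2.png

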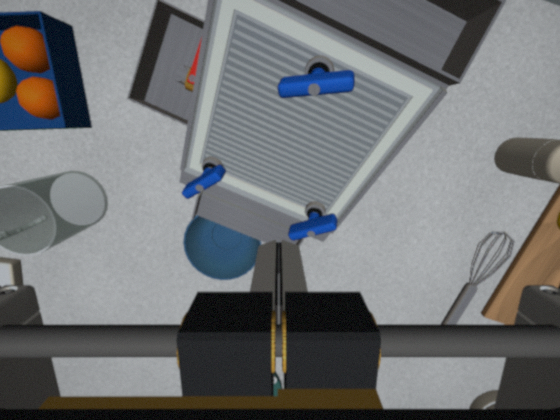

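Wrist view: bars at about (205,182), (312,226) and (317,81), all unobstructed. I'll fit the cover pose and each bar's angle and height by silhouette.

```bash
cat > fit.py <<'E'
from h import *
import sys
from scipy.optimize import minimize, differential_evolution
ax=np.array([(-95,85,0),(-95,-85,0),(95,0,0)])/1000.
def pose(p):
    return R.from_euler('z',p[2]).as_matrix()@R.from_euler('y',-np.pi/6).as_matrix(),np.array([p[0],p[1],0.185])
box=np.array([[a,b,c] for a in(-.038,.038) for b in(-.008,.008) for c in(-.013,.013)])
def barpts(p,i,h,phi):
    M,t=pose(p); Rz=R.from_euler('z',phi).as_matrix()
    return t+(ax[i]+[0,0,h]+box@Rz.T)@M.T
def mask(frame):
    hsv=cv2.cvtColor(frame,cv2.COLOR_BGR2HSV)
    return cv2.inRange(hsv,(108,150,50),(125,255,255))
def iou(c,m,P,box_):
    x0,y0,x1,y1=box_; k=4
    q=(proj(c,P)-[x0,y0]+.5)*k
    im=np.zeros(((y1-y0)*k,(x1-x0)*k),np.uint8)
    cv2.fillConvexPoly(im,cv2.convexHull(np.round(q).astype(np.int32)),255)
    mm=cv2.resize(m[y0:y1,x0:x1],None,fx=k,fy=k,interpolation=cv2.INTER_LINEAR)>127
    im=im>0
    return (im&mm).sum()/(im|mm).sum()
def win(c,p,i,h=.04,pad=30):
    M,t=pose(p); q=proj(c,t+(ax[i]+[0,0,h])@M.T)[0]
    s=48
    return [int(max(q[0]-s,0)),int(max(q[1]-s,0)),int(min(q[0]+s,560)),int(min(q[1]+s,420))]
E
cat > d.py <<'E'
from fit import *
o=obs(); s=robot.snapshot("wrist"); c=cam(s,o); m=mask(s["frame"])
cv2.imwrite("pics/m.png",m)
p0=[0.616,0.061,-0.15]
n,lab,st,ce=cv2.connectedComponentsWithStats(m); print([(st[i].tolist()) for i in range(1,n) if st[i][4]>150])
W=[win(c,p0,i) for i in range(3)]
def f(v): # x,y,yaw,phi*3,h*3
    return -sum(iou(c,m,barpts(v[:3],i,v[6+i],v[3+i]),W[i]) for i in range(3))
b=[(.59,.64),(.035,.085),(-.25,-.05)]+[(-1.6,1.6)]*3+[(.0405,.043)]*3
r=differential_evolution(f,b,maxiter=150,popsize=8,seed=1,tol=1e-4)
print(-r.fun/3,np.round(r.x,4).tolist())
v=r.x
print([round(iou(c,m,barpts(v[:3],i,v[6+i],v[3+i]),W[i]),2) for i in range(3)])
M,t=pose(v); print(np.round(t+(ax+np.c_[[0]*3,[0]*3,v[6:]])@M.T,4))
im=s["frame"].copy()
for i in range(3): cv2.polylines(im,[cv2.convexHull(proj(c,barpts(v[:3],i,v[6+i],v[3+i])).astype(np.int32))],True,(0,255,255),1)
q=proj(c,t+np.array([[-.131,-.128,0],[.131,-.128,0],[.131,.128,0],[-.131,.128,0]])@M.T); cv2.polylines(im,[q.astype(np.int32)],True,(0,0,255),1)
cv2.imwrite("pics/fit1.png",cv2.resize(im[:270,120:480],None,fx=2,fy=2))
E
time python3 d.py
```

```text
[[277, 67, 76, 30, 1435], [182, 165, 42, 32, 541], [288, 211, 48, 28, 748]]
0.6969854232568587 [0.6147, 0.0647, -0.1211, -0.4655, -0.5245, -1.0435, 0.0421, 0.0416, 0.0405]
[np.float64(0.67), np.float64(0.7), np.float64(0.72)]
[[ 0.5224  0.1615  0.1739]
 [ 0.5021 -0.0073  0.1735]
 [ 0.6762  0.0572  0.2676]]
real	0m8.231s
user	0m11.836s
sys	0m7.849s
```

View pics/fit1.png

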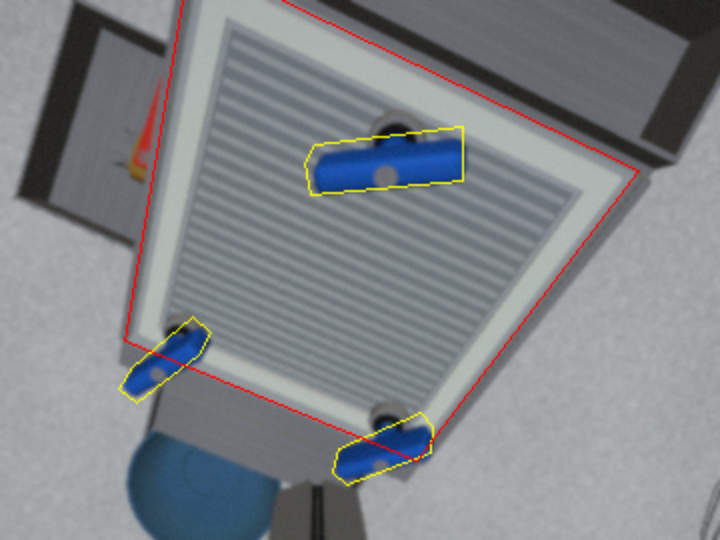

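```bash
cat > e.py <<'E'
from fit import *
from scipy.optimize import least_squares
o=obs(); s=robot.snapshot("wrist"); c=cam(s,o)
Cs={n:cam(robot.snapshot(n)) for n in("scene","top")}; Cs["wrist"]=c
kn={"scene":[(331.6,203.4),(284.9,191.7),(294.8,221.3)],"top":[(237.1,215.9),(277.8,219.7),(266,174.9)],"wrist":[(205.1,182.3),(308.9,225.9),(317.1,80.7)]}
def res(v):
    M,t=pose(v); P=t+(ax+[0,0,.0417])@M.T
    return np.concatenate([(proj(Cs[n],P)-kn[n]).ravel() for n in kn])
r=least_squares(res,[.615,.06,-.13],loss='soft_l1'); print(r.x,np.round(res(r.x),1).reshape(3,3,2).tolist())
print("p from iou:",np.round(res([.6147,.0647,-.1211]),1).reshape(3,3,2)[2].tolist())
hsv=cv2.cvtColor(s["frame"],cv2.COLOR_BGR2HSV)
m=cv2.inRange(hsv,(100,110,20),(130,255,255))
for i in (0,1,2):
    x,y=[(203,184),(313,229),(314,90)][i]; print(hsv[y-16:y+14:3,x+8].tolist())
W=[win(c,r.x,i) for i in range(3)]
m=cv2.morphologyEx(m,cv2.MORPH_CLOSE,np.ones((7,7)))
def f(v): return -sum(iou(c,m,barpts(v[:3],i,.0417,v[3+i]),W[i]) for i in range(3))
b=[(.59,.64),(.035,.085),(-.25,-.05)]+[(-1.6,1.6)]*3
q=differential_evolution(f,b,maxiter=120,popsize=8,seed=1,tol=1e-4); print(-q.fun/3,np.round(q.x,4).tolist(),np.round(res(q.x),1).reshape(3,3,2)[2].tolist())
E
python3 e.py
```

```text
[ 0.61566748  0.06136222 -0.1363611 ] [[[-0.3, -0.3], [-0.2, -0.5], [0.3, -0.2]], [[0.1, -0.8], [2.0, 1.8], [-2.2, -1.2]], [[-1.2, -2.8], [3.4, -0.3], [-0.2, 1.1]]]
p from iou: [[-2.9, -1.6], [2.4, -0.6], [-4.4, 0.7]]
[[112, 142, 99], [108, 235, 112], [109, 214, 163], [109, 216, 169], [108, 222, 162], [109, 217, 135], [111, 36, 113], [113, 18, 116], [109, 17, 119], [60, 2, 115]]
[[129, 24, 74], [110, 194, 100], [108, 234, 111], [108, 221, 121], [110, 207, 165], [109, 217, 169], [110, 201, 151], [113, 20, 112], [108, 11, 112], [115, 12, 132]]
[[109, 217, 129], [109, 221, 142], [109, 214, 180], [108, 221, 174], [108, 218, 165], [109, 223, 153], [109, 208, 102], [107, 29, 125], [105, 33, 124], [98, 14, 148]]
0.7174372259514087 [0.615, 0.0642, -0.123, -0.4779, -0.5771, -1.0287] [[-2.6, -1.9], [2.6, -0.7], [-3.7, 0.5]]
```

```bash
cat > plan.py <<'E'
from fit import *
P0=[0.6155,0.0625,-0.130]
M,t=pose(P0)
g=np.stack(np.meshgrid(np.linspace(-.038,.038,39),np.linspace(-.008,.008,5),np.linspace(-.013,.013,14)),-1).reshape(-1,3)
def target(i,h,a,side,gap=0.,r=.026,drop=.005,off=(0,0,0),dyaw=0.):
    """TCP pos,yaw for the finger touching the bar (end at angle a) from its ccw side. side +1: pushes with +x, -1: with -x"""
    c=t+(ax[i]+[0,0,h]+np.array(off))@M.T
    Rz=R.from_euler('z',a).as_matrix(); B=c+(g@Rz.T)@M.T
    d=M@Rz@[1,0,0]; psi=np.arctan2(d[1],d[0]); 
    rad=np.array([np.cos(psi),np.sin(psi)]); tan=np.array([np.sin(psi),-np.cos(psi)]) # cw push direction
    q=c+r*d-M[:,2]*drop
    k=(B[:,2]>q[2])&(abs((B[:,:2]-q[:2])@rad)<.0125)
    lo=((B[k,:2]-q[:2])@tan).min()
    xy=q[:2]+tan*(lo-.008-gap)
    return np.r_[xy,q[2]], (psi-side*np.pi/2+dyaw)
def wrap(y): # bring the yaw into the last joint's range (q6=q1-1.57-yaw)
    while y>1.0: y-=2*np.pi
    while y<-4.1: y+=2*np.pi
    return y
class Rows:
    def __init__(s,pos,yaw): s.p=np.array(pos,float); s.y=yaw; s.out=[]
    def step(s,pos,yaw,lim=True):
        X=np.array([np.cos(s.y),np.sin(s.y),0]);Y=np.array([0,0,-1.]);Z=np.array([-np.sin(s.y),np.cos(s.y),0])
        D=np.array(pos)-s.p; u=np.array([D@X,D@Y,D@Z])/.025; a=-(yaw-s.y)/.12
        f=max(1,abs(u).max(),abs(a))
        u=np.round(u/f/.02)*.02; a=round(a/f/.02)*.02
        s.p=s.p+.025*(u[0]*X+u[1]*Y+u[2]*Z); s.y-=.12*a; s.out.append([round(float(k),2)+0. for k in (*u,a)]+[-1]); return f
    def goto(s,pos,yaw):
        while s.step(pos,yaw)>1: pass
    def show(s):
        print(len(s.out)); print("["+",".join(str(r).replace(' ','').replace('.0,',',') for r in s.out)+"]")
def now():
    o=obs(); return Rows(o["tool_pos"],o["ee_rot"][2])
E
cat > p1.py <<'E'
from plan import *
import sys
i=int(sys.argv[1]);a=float(sys.argv[2]);h=float(sys.argv[3]);side=int(sys.argv[4])
p,y=target(i,h,a,side,gap=.010); y=wrap(y); r=now()
print("target",p,y,"cover normal distance of TCP",(p-t)@M[:,2], "turn",(r.y-y)/.12)
hov=p.copy(); hov[2]=max(r.p[2],p[2]+.07)
r.goto(hov,y); n=len(r.out); print('descend after',n); r.goto(p,y); r.show()
E
python3 p1.py 0 2.67 .0417 -1
```

```text
target [0.48975423 0.15023947 0.15770214] -2.2329873014152817 cover normal distance of TCP 0.04438873046998186 turn -5.2414620824614975
descend after 6
17
[[0.24,0,-0.8,-1,-1],[0.16,0,-0.82,-1,-1],[0.04,0,-0.82,-1,-1],[-0.04,0,-0.84,-1,-1],[-0.16,0,-0.82,-1,-1],[-0.06,0,-0.2,-0.24,-1],[0,1,0,0,-1],[0,1,0,0,-1],[0,1,0,0,-1],[0,1,0,0,-1],[0,1,0,0,-1],[0,1,0,0,-1],[0,1,0,0,-1],[0,1,0,0,-1],[0,1,0,0,-1],[0,1,0,0,-1],[0,0.58,0,0,-1]]
```

```bash
python3 -m creep '[[0.24,0,-0.8,-1,-1],[0.16,0,-0.82,-1,-1],[0.04,0,-0.82,-1,-1],[-0.04,0,-0.84,-1,-1],[-0.16,0,-0.82,-1,-1],[-0.06,0,-0.2,-0.24,-1],[0,1,0,0,-1],[0,1,0,0,-1],[0,1,0,0,-1],[0,1,0,0,-1],[0,1,0,0,-1],[0,1,0,0,-1],[0,1,0,0,-1],[0,0.6,0,0,-1],[0,0,0,0,-1]]'
python3 c.py w3
cat > p2.py <<'E'
from plan import *
import sys
# push knob i from end angle a0 to a1, height h at a0
i=int(sys.argv[1]);a0=float(sys.argv[2]);a1=float(sys.argv[3]);h=float(sys.argv[4]);side=int(sys.argv[5]);n=int(sys.argv[6])
off=eval(sys.argv[7]) if len(sys.argv)>7 else (0,0,0)
r=now()
for k in range(0,n+1):
    a=a0+(a1-a0)*k/n; p,y=target(i,h-.0025*(a0-a),a,side,off=off); r.step(p,wrap(y)) if k else r.goto(p,wrap(y))
r.show(); print(r.p,r.y)
E
```

```text
time: 6.45
tool_pos: [0.4896, 0.1507, 0.2305]
ee_rot: [-1.572, -0.002, -2.233]
wrist_force: [0.3, -0.9, 0.2]
width: 0.0009
[0.49  0.151 0.231] [-1.572e+00 -2.000e-03 -2.233e+00] [ 0.19  0.    1.41 -0.    1.73  0.85] 6.45
[[-0.001, -0.963, -0.27, -0.077], [-0.0, 0.27, -0.963, -0.179], [1.0, -0.001, -0.0, 0.001], [0.0, 0.0, 0.0, 1.0]] 304.7542720676358
grip1 [([302.4, 193.6], 0.87), ([394.3, 344.9], 0.8)]
cover [([475.9, 219.8], 0.87)]
```

View pics/w3.png

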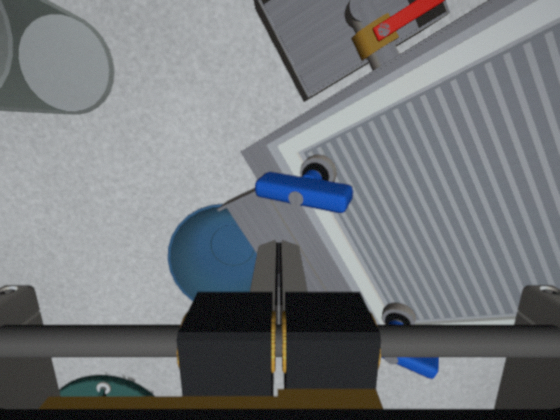

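Knob 1's bar is at (305,192) with the shut fingertip in front of it at (280,250), so it will push the left end up, which is clockwise. I'll refit from this close view.

```bash
cat > loc.py <<'E'
from plan import *
import sys
# local refit of knob i from the wrist: angle guess a, height h
def local(i,a,h,name=None,span=.5):
    o=obs(); s=robot.snapshot("wrist"); c=cam(s,o)
    hsv=cv2.cvtColor(s["frame"],cv2.COLOR_BGR2HSV); m=cv2.inRange(hsv,(100,110,20),(130,255,255))
    n,lab,st,ce=cv2.connectedComponentsWithStats(cv2.morphologyEx(m,cv2.MORPH_CLOSE,np.ones((3,3))))
    q=proj(c,t+(ax[i]+[0,0,h])@M.T)[0]
    ok=[k for k in range(1,n) if st[k][4]>300]; k=min(ok,key=lambda k:np.hypot(*(ce[k]-q)))
    m=cv2.morphologyEx((lab==k).astype(np.uint8)*255,cv2.MORPH_CLOSE,np.ones((9,9)))
    x,y,w,hh,_=st[k]; W=[max(x-20,0),max(y-20,0),min(x+w+20,560),min(y+hh+20,420)]
    def pts(v):
        Rz=R.from_euler('z',v[2]).as_matrix()
        return t+(ax[i]+[v[0],v[1],h]+(box*[1,1,1])@Rz.T)@M.T
    f=lambda v:-iou(c,m,pts(v),W)
    r=differential_evolution(f,[(-.012,.012),(-.012,.012),(a-span,a+span)],maxiter=60,popsize=10,seed=2)
    print("blob",st[k].tolist(),"iou",round(-r.fun,3),"off mm",np.round(r.x[:2]*1e3,1),"angle",round(r.x[2],3))
    if name:
        im=s["frame"].copy(); cv2.polylines(im,[cv2.convexHull(proj(c,pts(r.x)).astype(np.int32))],True,(0,255,255),1); cv2.imwrite(f"pics/{name}.png",im)
    return r.x
if __name__=="__main__": local(int(sys.argv[1]),float(sys.argv[2]),float(sys.argv[3]),*(sys.argv[4:5]))
E
python3 loc.py 0 2.67 .0417 l1; python3 p1.py 0 2.67 .0417 -1; python3 p2.py 0 2.67 1.41 .0417 -1 13
```

```text
blob [254, 170, 97, 44, 2522] iou 0.759 off mm [-2.9  2.2] angle 2.625
target [0.48975423 0.15023947 0.15770214] -2.2329873014152817 cover normal distance of TCP 0.04438873046998186 turn 0.006130616838628811
descend after 1
5
[[0.06,0,0,0,-1],[0,1,0,0,-1],[0,1,0,0,-1],[0,1,0,0,-1],[0,0.02,0,0,-1]]
17
[[-0.12,1,0,0,-1],[-0.12,1,0,0,-1],[-0.1,1,0,0,-1],[0,0.02,0,0,-1],[-0.08,-0.02,-0.1,0.86,-1],[-0.08,-0.02,-0.08,0.84,-1],[-0.08,-0.02,-0.1,0.82,-1],[-0.08,-0.04,-0.08,0.8,-1],[-0.08,-0.02,-0.1,0.76,-1],[-0.1,-0.04,-0.08,0.76,-1],[-0.08,-0.04,-0.1,0.74,-1],[-0.1,-0.04,-0.08,0.72,-1],[-0.08,-0.04,-0.08,0.72,-1],[-0.1,-0.04,-0.08,0.7,-1],[-0.1,-0.04,-0.08,0.7,-1],[-0.08,-0.04,-0.08,0.7,-1],[-0.1,-0.04,-0.08,0.7,-1]]
[0.5121611  0.19118736 0.16866595] -3.4106516273946466
```

```bash
python3 -m creep '[[0.06,1,0,0,-1],[0,1,0,0,-1],[0,1,0,0,-1],[-0.4,0,0,0,-1],[0,0,0,0,-1]]' && python3 -m creep '[[-0.08,-0.02,-0.1,0.86,-1],[-0.08,-0.02,-0.1,0.84,-1],[-0.08,-0.02,-0.1,0.82,-1],[-0.08,-0.04,-0.08,0.8,-1],[-0.08,-0.02,-0.1,0.76,-1],[-0.1,-0.04,-0.08,0.76,-1]]'; python3 -c "
from h import *
o=obs();print(np.round(o['wrist_force'],1),np.round(o['wrist_torque'],2),np.round(o['joint_positions'],2))"
```

```text
time: 7.28
tool_pos: [0.4955, 0.1582, 0.1576]
ee_rot: [-1.57, -0.001, -2.232]
wrist_force: [-2.2, -1.4, -1.8]
width: 0.0006
time: 8.02
tool_pos: [0.4959, 0.1751, 0.1617]
ee_rot: [-1.568, -0.002, -2.816]
wrist_force: [-3.7, -3.5, -1.3]
width: 0.0003
[-3.7 -3.5 -1.3] [-0.76  0.7  -0.09] [ 0.23  0.05  1.5  -0.    1.6   1.48]
```

```bash
python3 -m creep '[[-0.08,-0.04,-0.1,0.74,-1],[-0.1,-0.04,-0.08,0.72,-1],[-0.08,-0.04,-0.08,0.72,-1],[-0.1,-0.04,-0.08,0.7,-1],[-0.1,-0.04,-0.08,0.7,-1],[-0.08,-0.04,-0.08,0.7,-1],[-0.1,-0.04,-0.08,0.7,-1],[0,0,0,0,-1]]'; python3 -m creep '[[0.5,0,-0.1,0,-1],[0,-1,0,0,-1],[0,-1,0,0,-1],[0,-1,0,0,-1],[0.5,-1,0,0,-1],[0.5,0,0,0,-1]]'; python3 loc.py 0 1.41 .039 l2
```

```text
time: 9.02
tool_pos: [0.5099, 0.1915, 0.1684]
ee_rot: [-1.569, -0.003, 2.873]
wrist_force: [-4.4, -0.4, -0.5]
width: 0.0004
time: 9.78
tool_pos: [0.4766, 0.205, 0.2716]
ee_rot: [-1.576, 0.007, 2.873]
wrist_force: [-0.1, 0.5, -0.5]
width: 0.0005
blob [270, 128, 85, 38, 2161] iou 0.756 off mm [0.  0.1] angle 1.355
```

View pics/l2.png

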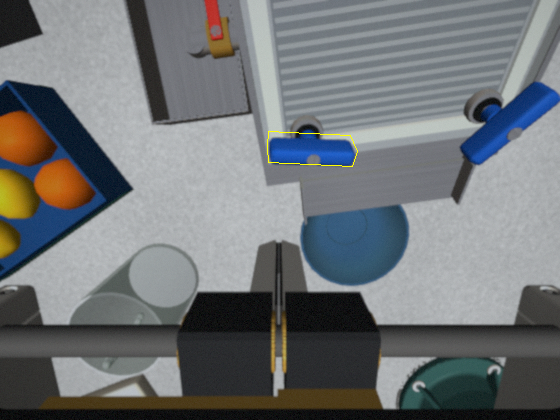

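Knob 1 turned about 1.27 rad, with its bar now across the slope at (312,150). Next is knob 2.

```bash
sed -i 's/return Rows(o\["tool_pos"\],o\["ee_rot"\]\[2\])/return Rows(o["tool_pos"],wrap(o["ee_rot"][2]))/' plan.py; python3 loc.py 1 2.59 .0417; python3 p1.py 1 2.59 .0417 -1
```

```text
blob [461, 79, 99, 83, 3338] iou 0.789 off mm [-0.3  4.1] angle 2.47
target [ 0.46646787 -0.01537732  0.15821115] -2.3185250777274002 cover normal distance of TCP 0.04563968398036281 turn -9.085802227255794
descend after 10
15
[[-0.22,0,0.94,-1,-1],[-0.1,0,0.96,-1,-1],[0,0,0.98,-1,-1],[0.12,0,0.96,-1,-1],[0.24,0,0.94,-1,-1],[0.36,0,0.9,-1,-1],[0.46,0,0.86,-1,-1],[0.56,0,0.8,-1,-1],[0.64,0,0.72,-1,-1],[0.06,0,0.04,-0.08,-1],[0,1,0,0,-1],[0,1,0,0,-1],[0,1,0,0,-1],[0,1,0,0,-1],[0,0.42,0,0,-1]]
```

```bash
python3 -m creep '[[-0.22,0,0.94,-1,-1],[-0.1,0,0.96,-1,-1],[0,0,0.98,-1,-1],[0.12,0,0.96,-1,-1],[0.24,0,0.94,-1,-1],[0.36,0,0.9,-1,-1],[0.46,0,0.86,-1,-1],[0.56,0,0.8,-1,-1],[0.64,0,0.72,-1,-1],[0.06,0,0.04,-0.08,-1],[0,1,0,0,-1],[0,0.5,0,0,-1],[0,0,0,0,-1]]'; python3 loc.py 1 2.55 .0417 l3;  python3 p2.py 1 2.57 1.32 .0417 -1 13
```

```text
time: 11.5
tool_pos: [0.4661, -0.0153, 0.2286]
ee_rot: [-1.573, -0.002, -2.321]
wrist_force: [-0.2, -0.9, -0.2]
width: 0.0006
blob [255, 167, 99, 46, 2721] iou 0.755 off mm [-1.7  3.2] angle 2.508
16
[[-0.14,1,0,0.06,-1],[-0.14,1,-0.02,0.06,-1],[-0.14,0.86,-0.02,0.04,-1],[-0.08,-0.02,-0.08,0.84,-1],[-0.08,-0.02,-0.1,0.8,-1],[-0.08,-0.04,-0.08,0.78,-1],[-0.08,-0.02,-0.1,0.78,-1],[-0.08,-0.04,-0.08,0.74,-1],[-0.1,-0.04,-0.08,0.74,-1],[-0.08,-0.04,-0.1,0.72,-1],[-0.1,-0.04,-0.08,0.7,-1],[-0.08,-0.04,-0.08,0.7,-1],[-0.1,-0.04,-0.08,0.7,-1],[-0.1,-0.04,-0.06,0.68,-1],[-0.1,-0.04,-0.08,0.7,-1],[-0.08,-0.04,-0.08,0.7,-1]]
[0.49253627 0.02367937 0.16979084] -3.489345003294771
```

```bash
python3 p2.py 1 2.52 1.26 .0417 -1 13 "(-.001,.001,0)"
```

```text
16
[[-0.16,1,-0.04,0.2,-1],[-0.16,1,-0.06,0.22,-1],[-0.14,0.86,-0.04,0.18,-1],[-0.08,-0.02,-0.1,0.82,-1],[-0.08,-0.02,-0.08,0.8,-1],[-0.1,-0.04,-0.1,0.78,-1],[-0.08,-0.02,-0.08,0.76,-1],[-0.08,-0.04,-0.1,0.76,-1],[-0.1,-0.04,-0.08,0.72,-1],[-0.08,-0.04,-0.08,0.72,-1],[-0.1,-0.04,-0.08,0.7,-1],[-0.08,-0.04,-0.08,0.72,-1],[-0.1,-0.04,-0.08,0.68,-1],[-0.1,-0.04,-0.08,0.72,-1],[-0.1,-0.04,-0.06,0.7,-1],[-0.1,-0.04,-0.08,0.7,-1]]
[0.49379204 0.02505957 0.16979084] -3.5421450032947703
```

```bash
python3 -m creep '[[0,1,0,0,-1],[0,1,0,0,-1],[0,0.86,0,0,-1],[-0.46,0,-0.14,0.6,-1],[-0.08,-0.02,-0.1,0.82,-1],[-0.08,-0.02,-0.08,0.8,-1],[-0.1,-0.04,-0.1,0.78,-1],[-0.08,-0.02,-0.08,0.76,-1],[-0.08,-0.04,-0.1,0.76,-1]]' && python3 -m creep '[[-0.1,-0.04,-0.08,0.72,-1],[-0.08,-0.04,-0.08,0.72,-1],[-0.1,-0.04,-0.08,0.7,-1],[-0.08,-0.04,-0.08,0.72,-1],[-0.1,-0.04,-0.08,0.68,-1],[-0.1,-0.04,-0.08,0.72,-1],[-0.1,-0.04,-0.06,0.7,-1],[-0.1,-0.04,-0.08,0.7,-1],[0,0,0,0,-1]]' && python3 -m creep '[[0.5,0,-0.1,0,-1],[0,-1,0,0,-1],[0,-1,0,0,-1],[0,-1,0,0,-1],[0.5,-1,0,0,-1],[0.5,0,0,0,-1]]'; python3 loc.py 1 1.26 .039 l4; python3 loc.py 2 2.11 .0417
```

```text
time: 12.68
tool_pos: [0.474, 0.009, 0.1623]
ee_rot: [-1.569, -0.003, -2.867]
wrist_force: [-3.1, -3.0, -1.6]
width: 0.0008
time: 13.8
tool_pos: [0.4923, 0.0247, 0.1702]
ee_rot: [-1.569, -0.004, 2.741]
wrist_force: [-4.9, -0.4, 0.0]
width: 0.0002
time: 14.55
tool_pos: [0.4611, 0.0422, 0.2732]
ee_rot: [-1.574, 0.007, 2.742]
wrist_force: [-0.2, -0.2, -1.2]
width: 0.0002
blob [269, 129, 84, 36, 2076] iou 0.752 off mm [1.2 0.6] angle 1.218
blob [90, 174, 87, 41, 2193] iou 0.0 off mm [-1.5 -8. ] angle 1.847
```

```bash
cat > p1.py <<'E'
from plan import *
import sys
i=int(sys.argv[1]);a=float(sys.argv[2]);h=float(sys.argv[3]);side=int(sys.argv[4]);zh=float(sys.argv[5])
p,y=target(i,h,a,side,gap=.010); y=wrap(y); r=now()
print("target",p,y,"turn units",(r.y-y)/.12)
if zh>r.p[2]+.005: r.goto(np.r_[r.p[:2],zh],r.y)
r.out and r.show(); r.out=[]
n=int(np.ceil(max(abs(r.y-y)/.12,np.linalg.norm(p[:2]-r.p[:2])/.024))); p0,y0=r.p.copy(),r.y
for k in range(1,n+1): r.step(np.r_[p0[:2]+(p[:2]-p0[:2])*k/n,zh],y0+(y-y0)*k/n)
r.show(); print("then down",(zh-p[2])/.025)
E
python3 p1.py 2 2.11 .0417 1 .345
```

```text
target [0.63914096 0.06652429 0.25760825] 0.34808898794552445 turn units -32.408725921942576
3
[[0,-1,0,0,-1],[0,-1,0,0,-1],[0,-0.98,0,0,-1]]
33
[[-0.18,0,-0.12,-0.98,-1],[-0.2,0,-0.08,-0.98,-1],[-0.22,0,-0.06,-0.98,-1],[-0.22,0,-0.04,-0.98,-1],[-0.22,0,-0.02,-1,-1],[-0.22,0,0.02,-0.98,-1],[-0.22,0,0.04,-0.98,-1],[-0.2,0,0.06,-0.98,-1],[-0.2,0,0.08,-0.98,-1],[-0.2,0,0.12,-0.98,-1],[-0.18,0,0.12,-0.98,-1],[-0.14,0,0.16,-0.98,-1],[-0.14,0,0.16,-0.98,-1],[-0.12,0,0.2,-0.98,-1],[-0.1,0,0.2,-1,-1],[-0.08,0,0.2,-0.98,-1],[-0.04,0,0.22,-0.98,-1],[-0.02,0,0.22,-0.98,-1],[0,0,0.22,-0.98,-1],[0.02,0,0.22,-0.98,-1],[0.06,0,0.2,-0.98,-1],[0.08,0,0.22,-0.98,-1],[0.1,0,0.18,-0.98,-1],[0.12,0,0.18,-0.98,-1],[0.16,0,0.16,-1,-1],[0.16,0,0.16,-0.98,-1],[0.18,0,0.12,-0.98,-1],[0.2,0,0.1,-0.98,-1],[0.2,0,0.08,-0.98,-1],[0.22,0,0.06,-0.98,-1],[0.2,0,0.04,-0.98,-1],[0.22,0,0,-0.98,-1],[0.22,0,-0.02,-0.98,-1]]
then down 3.495670169642502
```

```bash
python3 -m creep '[[0,-1,0,-1,-1],[0,-1,0,-1,-1],[0,-1,0,-1,-1],[0,0,0,-1,-1],[0,0,0,-1,-1],[0,0,0,-1,-1],[0,0,0,-1,-1],[0,0,0,-1,-1],[0,0,0,-1,-1],[0,0,0,-1,-1],[0,0,0,-1,-1],[0,0,0,-1,-1],[0,0,0,-1,-1],[0,0,0,-1,-1],[0,0,0,-1,-1],[0,0,0,-1,-1],[0,0,0,-1,-1],[0,0,0,-1,-1],[0,0,0,-1,-1]]'; python3 p1.py 2 2.11 .0417 1 .345
```

```text
time: 17.02
tool_pos: [0.4601, 0.0417, 0.3434]
ee_rot: [-1.573, 0.001, -1.258]
wrist_force: [-0.4, -0.5, -0.0]
width: 0.0005
target [0.63914096 0.06652429 0.25760825] 0.34808898794552445 turn units -13.385109561078975
14
[[0.08,-0.06,0.5,-0.96,-1],[0.16,0,0.5,-0.96,-1],[0.2,0,0.48,-0.94,-1],[0.26,0,0.44,-0.96,-1],[0.3,0,0.42,-0.96,-1],[0.36,0,0.38,-0.96,-1],[0.38,0,0.34,-0.96,-1],[0.44,0,0.28,-0.94,-1],[0.46,0,0.24,-0.96,-1],[0.48,0,0.18,-0.96,-1],[0.5,0,0.14,-0.96,-1],[0.52,0,0.06,-0.96,-1],[0.5,0,0.02,-0.94,-1],[0.52,0,-0.06,-0.96,-1]]
then down 3.495670169642502
```

```bash
python3 -m creep '[[0.08,-0.06,0.5,-0.96,-1],[0.16,0,0.5,-0.96,-1],[0.2,0,0.48,-0.94,-1],[0.26,0,0.44,-0.96,-1],[0.3,0,0.42,-0.96,-1],[0.36,0,0.38,-0.96,-1],[0.38,0,0.34,-0.96,-1],[0.44,0,0.28,-0.94,-1],[0.46,0,0.24,-0.96,-1],[0.48,0,0.18,-0.96,-1],[0.5,0,0.14,-0.96,-1],[0.52,0,0.06,-0.96,-1],[0.5,0,0.02,-0.94,-1],[0.52,0,-0.06,-0.96,-1],[0,0,0,0,-1]]'; python3 loc.py 2 2.1 .0417 l5; python3 p2.py 2 2.1 0.84 .0417 1 13
```

```text
time: 18.9
tool_pos: [0.6397, 0.0656, 0.3439]
ee_rot: [-1.57, 0.004, 0.342]
wrist_force: [-0.1, 0.4, -1.0]
width: 0.0006
blob [213, 241, 55, 23, 761] iou 0.516 off mm [-2.1  2.1] angle 2.084
17
[[0.12,1,0.02,0,-1],[0.12,1,0.02,0,-1],[0.12,1,0,0.02,-1],[0.06,0.48,0,0,-1],[0.08,-0.04,0.1,0.74,-1],[0.1,-0.04,0.08,0.72,-1],[0.08,-0.04,0.08,0.72,-1],[0.1,-0.04,0.08,0.7,-1],[0.08,-0.04,0.08,0.7,-1],[0.1,-0.04,0.08,0.7,-1],[0.1,-0.04,0.08,0.7,-1],[0.1,-0.04,0.06,0.72,-1],[0.1,-0.04,0.08,0.7,-1],[0.1,-0.04,0.06,0.74,-1],[0.12,-0.04,0.08,0.74,-1],[0.1,-0.04,0.06,0.76,-1],[0.12,-0.02,0.08,0.76,-1]]
[0.68215451 0.08726912 0.27017244] -0.7889465983254762
```

View pics/l5.png

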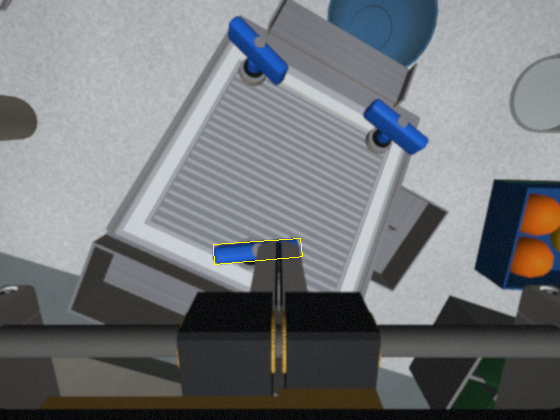

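```bash
python3 -m creep '[[0,1,0,0,-1],[0,1,0,0,-1],[0,1,0,0,-1],[0,0.48,0,0,-1],[0.42,0,0.04,0.02,-1],[0.08,-0.04,0.1,0.74,-1],[0.1,-0.04,0.08,0.72,-1],[0.08,-0.04,0.08,0.72,-1],[0.1,-0.04,0.08,0.7,-1],[0.08,-0.04,0.08,0.7,-1]]' && python3 -m creep '[[0.1,-0.04,0.08,0.7,-1],[0.1,-0.04,0.08,0.7,-1],[0.1,-0.04,0.06,0.72,-1],[0.1,-0.04,0.08,0.7,-1],[0.1,-0.04,0.06,0.74,-1],[0.12,-0.04,0.08,0.74,-1],[0.1,-0.04,0.06,0.76,-1],[0.12,-0.02,0.08,0.76,-1],[0,0,0,0,-1]]' && python3 -m creep '[[-0.5,0,0.1,0,-1],[0,-1,0,0,-1],[0,-1,0,0,-1],[0,-1,0,0,-1],[-0.5,-1,0,0,-1],[-0.5,0,0,0,-1],[-0.5,0,0,0,-1]]'; python3 loc.py 2 .84 .039 l6
```

```text
time: 20.2
tool_pos: [0.6564, 0.0815, 0.2645]
ee_rot: [-1.573, 0.005, -0.093]
wrist_force: [-5.3, -2.4, -2.7]
width: 0.0006
time: 21.32
tool_pos: [0.6815, 0.0882, 0.2731]
ee_rot: [-1.572, 0.002, -0.786]
wrist_force: [-4.4, 0.6, -0.1]
width: 0.0006
time: 22.2
tool_pos: [0.6482, 0.1254, 0.3717]
ee_rot: [-1.571, -0.0, -0.787]
wrist_force: [-0.2, 0.5, -0.5]
width: 0.0007
blob [214, 260, 40, 23, 516] iou 0.56 off mm [-1.   4.4] angle 0.844
```

```bash
python3 p1.py 2 .84 .0386 1 .372
cat > p3.py <<'E'
from plan import *
import sys
# predicted rows from contact after the approach (exact gap pose assumed): a0 -> a1 in steps
i=int(sys.argv[1]);a0,a1=float(sys.argv[2]),float(sys.argv[3]);h=float(sys.argv[4]);side=int(sys.argv[5]);st=float(sys.argv[6])
p,y=target(i,h,a0,side,gap=.010) if len(sys.argv)<8 else (None,None)
r=now() if p is None else Rows(p,wrap(y))
n=int(round((a0-a1)/st))
for k in range(n+1):
    a=a0-st*k; p,y=target(i,h-.0025*(a0-a),a,side); r.step(p,wrap(y))
r.show(); print(r.p,r.y)
E
python3 p3.py 2 .84 .14 .0386 1 .1;python3 p3.py 2 .14 -.66 .0368 1 .05
```

```text
target [0.67498819 0.09432121 0.27027547] -0.7900993742142933 turn units 0.045041767762147675
2
[[0.86,-0.02,-0.06,0.02,-1],[0.84,0,-0.06,0.02,-1]]
then down 4.0689811878762345
8
[[0.4,0,0,0,-1],[0.12,-0.02,0.08,0.82,-1],[0.14,-0.04,0.06,0.86,-1],[0.12,-0.02,0.08,0.86,-1],[0.14,0,0.06,0.9,-1],[0.14,-0.02,0.08,0.92,-1],[0.14,0,0.08,0.94,-1],[0.14,0,0.06,0.94,-1]]
[0.70312117 0.07221355 0.27277547] -1.5388993742142936
17
[[0.4,0,0,0,-1],[0.08,0,0.04,0.48,-1],[0.06,0,0.04,0.48,-1],[0.08,0,0.04,0.48,-1],[0.04,0.02,0.04,0.48,-1],[0.04,0,0.04,0.48,-1],[0.06,0,0.04,0.48,-1],[0.04,0.02,0.04,0.48,-1],[0.04,0,0.04,0.46,-1],[0.06,0.02,0.04,0.48,-1],[0.04,0.02,0.04,0.46,-1],[0.04,0,0.04,0.46,-1],[0.06,0.02,0.06,0.46,-1],[0.04,0.02,0.04,0.44,-1],[0.04,0.02,0.04,0.44,-1],[0.06,0.02,0.04,0.44,-1],[0.04,0.02,0.04,0.44,-1]]
[0.71105013 0.04728783 0.26841242] -2.432287568377946
```

```bash
python3 -m creep '[[0.86,0,-0.06,0.02,-1],[0.84,0,-0.06,0.02,-1],[0,1,0,0,-1],[0,1,0,0,-1],[0,1,0,0,-1],[0,1,0,0,-1],[0.4,0.06,0,0,-1],[0.12,-0.02,0.08,0.82,-1],[0.14,-0.04,0.06,0.86,-1],[0.12,-0.02,0.08,0.86,-1],[0.14,0,0.06,0.9,-1]]' && python3 -m creep '[[0.14,-0.02,0.08,0.92,-1],[0.07,0,0.04,0.46,-1],[0.07,0,0.04,0.46,-1]]'
```

```text
time: 23.62
tool_pos: [0.6958, 0.08, 0.2726]
ee_rot: [-1.573, 0.003, -1.207]
wrist_force: [-4.1, 4.0, -0.6]
width: 0.0005
time: 24.0
tool_pos: [0.7021, 0.0745, 0.2735]
ee_rot: [-1.572, 0.003, -1.426]
wrist_force: [-2.7, 3.9, -0.5]
width: 0.0005
```

```bash
python3 -m creep '[[0.07,0,0.04,0.48,-1],[0.07,0,0.04,0.48,-1],[0.07,0,0.04,0.48,-1]]'
```

```text
time: 24.38
tool_pos: [0.7055, 0.0699, 0.2737]
ee_rot: [-1.572, 0.003, -1.598]
wrist_force: [-3.3, 4.9, -0.9]
width: 0.0006
```

```bash
python3 -m creep '[[0.06,0,0.04,0.48,-1],[0.06,0,0.04,0.48,-1]]'
```

```text
time: 24.62
tool_pos: [0.7069, 0.0681, 0.2737]
ee_rot: [-1.574, 0.005, -1.712]
wrist_force: [-2.5, 6.6, 0.4]
width: 0.0005
```

```bash
cat > tq.py <<'E'
from plan import *
import sys
i=int(sys.argv[1]);side=int(sys.argv[2]); o=obs(); F=np.array(o["wrist_force"]); y=o["ee_rot"][2]
P=np.array(o["tool_pos"])+side*.008*np.array([np.cos(y),np.sin(y),0])
c=t+(ax[i]+[0,0,.037])@M.T
print("torque",round(np.cross(P-c,F)@M[:,2],3),"F",np.round(F,1),"rel cover mm",np.round((P-c)@M*1e3,1))
E
python3 tq.py 2 1; python3 -m creep '[[0.06,0,0.04,0.48,-1],[0.05,0,0.04,0.48,-1]]';python3 tq.py 2 1
```

```text
torque 0.195 F [-2.5  6.6  0.4] rel cover mm [27.2  9.4 -5.1]
time: 24.88
tool_pos: [0.7084, 0.0662, 0.2737]
ee_rot: [-1.575, 0.006, -1.825]
wrist_force: [-3.1, 9.6, 0.7]
width: 0.0007
torque 0.279 F [-3.1  9.6  0.7] rel cover mm [27.9  7.8 -5.5]
```

```bash
python3 -m creep '[[0.06,0,0.04,0.46,-1],[0,0,0,0,-1]]';python3 tq.py 2 1
```

```text
time: 25.12
tool_pos: [0.709, 0.0655, 0.2738]
ee_rot: [-1.575, 0.007, -1.878]
wrist_force: [-3.3, 10.5, 0.1]
width: 0.0005
torque 0.311 F [-3.3 10.5  0.1] rel cover mm [28.1  7.2 -5.6]
```

```bash
python3 -m creep '[[0.06,0.02,0.04,0.46,-1],[0,0,0,0,-1]]';python3 tq.py 2 1
```

```text
time: 25.38
tool_pos: [0.7096, 0.0647, 0.2737]
ee_rot: [-1.575, 0.008, -1.932]
wrist_force: [-4.2, 11.6, 0.4]
width: 0.0005
torque 0.341 F [-4.2 11.6  0.4] rel cover mm [28.3  6.5 -5.8]
```

```bash
python3 -m creep '[[0.1,0,0,0,-1],[0.1,0,0,0,-1],[0,0,0,0,-1]]';python3 tq.py 2 1
```

```text
time: 25.75
tool_pos: [0.709, 0.0623, 0.2738]
ee_rot: [-1.573, 0.013, -1.929]
wrist_force: [1.2, 16.1, 0.1]
width: 0.0003
torque 0.455 F [ 1.2 16.1  0.1] rel cover mm [28.1  4.2 -5.6]
```

```bash
python3 -m creep '[[-0.5,0,0,0,-1],[-0.3,-1,0,0,-1],[0,-1,0,0,-1],[0,-1,0,0,-1]]'; python3 loc.py 2 0 .036; python3 p1.py 0 1.36 .0386 1 .345;  python3 p3.py 0 1.36 .66 .0386 1 .1;python3 p3.py 0 .76 -.1 .0371 1 .05
```

```text
time: 26.25
tool_pos: [0.7161, 0.0724, 0.3493]
ee_rot: [-1.569, 0.0, -1.939]
wrist_force: [0.1, 0.1, -0.4]
width: 0.0005
blob [209, 228, 75, 30, 1211] iou 0.637 off mm [-6.8  1.7] angle 0.164
target [0.50407954 0.19464486 0.16931856] -0.3132294252362451 turn units -13.551556201563882
14
[[-0.1,0.34,-0.7,-0.96,-1],[-0.2,0,-0.66,-0.98,-1],[-0.26,0,-0.66,-0.96,-1],[-0.34,0,-0.62,-0.98,-1],[-0.4,0,-0.56,-0.96,-1],[-0.48,0,-0.52,-0.96,-1],[-0.52,0,-0.46,-0.98,-1],[-0.58,0,-0.4,-0.96,-1],[-0.62,0,-0.34,-0.98,-1],[-0.64,0,-0.24,-0.96,-1],[-0.68,0,-0.18,-0.96,-1],[-0.7,0,-0.1,-0.98,-1],[-0.7,0,-0.02,-0.96,-1],[-0.7,0,0.06,-0.98,-1]]
then down 7.027257751050174
8
[[0.4,0,0,0,-1],[0.1,-0.04,0.08,0.74,-1],[0.12,-0.04,0.06,0.74,-1],[0.1,-0.04,0.08,0.76,-1],[0.12,-0.04,0.06,0.78,-1],[0.12,-0.02,0.08,0.8,-1],[0.12,-0.04,0.08,0.82,-1],[0.12,-0.02,0.06,0.84,-1]]
[0.53663112 0.19079205 0.17531856] -0.970829425236245
18
[[0.4,0,0,0,-1],[0.06,-0.02,0.04,0.42,-1],[0.06,0,0.04,0.42,-1],[0.06,-0.02,0.04,0.44,-1],[0.08,0,0.04,0.44,-1],[0.06,-0.02,0.02,0.44,-1],[0.06,0,0.04,0.44,-1],[0.08,0,0.04,0.46,-1],[0.06,-0.02,0.04,0.46,-1],[0.08,0,0.04,0.46,-1],[0.06,0,0.04,0.46,-1],[0.08,0,0.04,0.48,-1],[0.06,0,0.04,0.48,-1],[0.08,0,0.04,0.48,-1],[0.08,0,0.04,0.48,-1],[0.06,0,0.04,0.48,-1],[0.06,0,0.04,0.48,-1],[0.04,0.02,0.04,0.48,-1]]
[0.55603165 0.17018589 0.17622228] -1.8049536724940696
```

```bash
python3 -m creep '[[-0.1,0.1,-0.7,-0.96,-1],[-0.2,0,-0.66,-0.98,-1],[-0.26,0,-0.66,-0.96,-1],[-0.34,0,-0.62,-0.98,-1],[-0.4,0,-0.56,-0.96,-1],[-0.48,0,-0.52,-0.96,-1],[-0.52,0,-0.46,-0.98,-1],[-0.58,0,-0.4,-0.96,-1],[-0.62,0,-0.34,-0.98,-1],[-0.64,0,-0.24,-0.96,-1],[-0.68,0,-0.18,-0.96,-1],[-0.7,0,-0.1,-0.98,-1],[-0.7,0,-0.02,-0.96,-1],[-0.7,0,0.06,-0.98,-1],[0,1,0,0,-1],[0,1,0,0,-1],[0,1,0,0,-1],[0,1,0,0,-1],[0,0,0,0,-1]]'; python3 loc.py 2 0 .036 l7; python3 loc.py 0 1.36 .0386; python3 p2.py 0 1.36 1.26 .0386 1 1
```

```text
time: 28.68
tool_pos: [0.5022, 0.1942, 0.243]
ee_rot: [-1.573, 0.003, -0.312]
wrist_force: [0.1, 0.6, -0.4]
width: 0.0007
blob [24, 270, 91, 30, 1539] iou 0.0 off mm [-1.5 -8. ] angle -0.263
blob [207, 241, 57, 23, 790] iou 0.514 off mm [-0.9  2.7] angle 1.327
5
[[0.14,1,0,0,-1],[0.14,1,0,0,-1],[0.14,1,0,0,-1],[0,0.06,0,0,-1],[0.1,-0.04,0.08,0.74,-1]]
[0.5164538  0.19258278 0.17055473] -0.4010560071424689
```

View pics/l7.png

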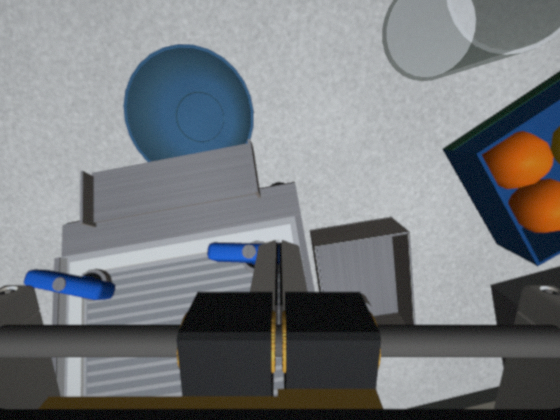

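```bash
python3 -m creep '[[0,1,0,0,-1],[0,1,0,0,-1],[0,1,0,0,-1],[0.42,0.06,0,0,-1],[0.1,-0.04,0.08,0.74,-1],[0.12,-0.04,0.06,0.74,-1],[0.1,-0.04,0.08,0.76,-1],[0.12,-0.04,0.06,0.78,-1]]' && python3 tq.py 0 1 && python3 -m creep '[[0.12,-0.02,0.08,0.8,-1],[0.06,-0.02,0.04,0.42,-1],[0.06,0,0.04,0.42,-1]]'; python3 tq.py 0 1
```

```text
time: 29.78
tool_pos: [0.525, 0.1937, 0.1736]
ee_rot: [-1.572, 0.003, -0.677]
wrist_force: [-5.2, 1.0, -0.9]
width: 0.0003
torque 0.148 F [-5.2  1.  -0.9] rel cover mm [ 2.8 29.2  3. ]
time: 30.15
tool_pos: [0.5325, 0.1928, 0.1752]
ee_rot: [-1.571, 0.003, -0.872]
wrist_force: [-5.8, 1.9, -0.7]
width: 0.0002
torque 0.165 F [-5.8  1.9 -0.7] rel cover mm [ 9.3 28.1  1.2]
```

```bash
python3 -m creep '[[0.06,-0.02,0.04,0.42,-1],[0.06,0,0.04,0.42,-1],[0.06,-0.02,0.04,0.44,-1]]'; python3 tq.py 0 1
```

```text
time: 30.52
tool_pos: [0.5379, 0.1913, 0.1763]
ee_rot: [-1.571, 0.003, -1.026]
wrist_force: [-4.2, 2.9, -0.5]
width: 0.0006
torque 0.141 F [-4.2  2.9 -0.5] rel cover mm [13.9 26.4 -0.2]
```

```bash
python3 -m creep '[[0.08,0,0.04,0.44,-1],[0.06,-0.02,0.04,0.44,-1],[0.06,0,0.04,0.44,-1]]'; python3 tq.py 0 1
```

```text
time: 30.9
tool_pos: [0.5432, 0.1885, 0.1772]
ee_rot: [-1.57, 0.003, -1.184]
wrist_force: [-3.7, 2.3, -1.1]
width: 0.0002
torque 0.128 F [-3.7  2.3 -1.1] rel cover mm [18.3 23.6 -1.8]
```

```bash
python3 -m creep '[[0.08,0,0.04,0.46,-1],[0.06,-0.02,0.04,0.46,-1],[0.08,0,0.04,0.46,-1]]'; python3 tq.py 0 1
```

```text
time: 31.28
tool_pos: [0.5482, 0.1845, 0.1779]
ee_rot: [-1.57, 0.003, -1.35]
wrist_force: [-2.7, 2.6, -0.4]
width: 0.0005
torque 0.106 F [-2.7  2.6 -0.4] rel cover mm [22.3 19.7 -3.3]
```

```bash
python3 -m creep '[[0.07,0,0.04,0.46,-1],[0.07,0,0.04,0.46,-1]]'; python3 tq.py 0 1
```

```text
time: 31.52
tool_pos: [0.5512, 0.1815, 0.1781]
ee_rot: [-1.569, 0.003, -1.46]
wrist_force: [-3.0, 3.2, -0.5]
width: 0.0002
torque 0.122 F [-3.   3.2 -0.5] rel cover mm [24.6 16.9 -4.3]
```

```bash
python3 -m creep '[[0.07,0,0.04,0.48,-1],[0.07,0,0.04,0.48,-1]]'; python3 tq.py 0 1
```

```text
time: 31.78
tool_pos: [0.5536, 0.1782, 0.1782]
ee_rot: [-1.569, 0.003, -1.575]
wrist_force: [-2.4, 4.2, 0.1]
width: 0.0004
torque 0.137 F [-2.4  4.2  0.1] rel cover mm [26.4 13.8 -5.2]
```

```bash
python3 -m creep '[[0.07,0,0.04,0.48,-1],[0.07,0,0.04,0.48,-1]]'; python3 tq.py 0 1
```

```text
time: 32.02
tool_pos: [0.5553, 0.1756, 0.1783]
ee_rot: [-1.57, 0.006, -1.69]
wrist_force: [-2.7, 5.9, -0.6]
width: 0.0006
torque 0.189 F [-2.7  5.9 -0.6] rel cover mm [27.3 11.3 -5.6]
```

```bash
python3 -m creep '[[0.08,0,0.04,0.4,-1],[0.08,0,0.04,0.4,-1]]'; python3 tq.py 0 1
```

```text
time: 32.28
tool_pos: [0.5565, 0.1733, 0.1785]
ee_rot: [-1.571, 0.009, -1.784]
wrist_force: [-2.9, 10.3, 0.4]
width: 0.0006
torque 0.308 F [-2.9 10.3  0.4] rel cover mm [28.1  9.2 -5.8]
```

```bash
python3 -m creep '[[0.08,0,0.02,0.2,-1],[0.08,0,0.02,0.2,-1],[0,0,0,0,-1]]'; python3 tq.py 0 1
```

```text
time: 32.65
tool_pos: [0.5568, 0.1714, 0.1787]
ee_rot: [-1.571, 0.014, -1.829]
wrist_force: [-2.3, 14.1, -0.3]
width: 0.0005
torque 0.415 F [-2.3 14.1 -0.3] rel cover mm [28.3  7.4 -5.8]
```

```bash
python3 -m creep '[[-0.5,0,0,0,-1],[-0.3,-1,0,0,-1],[0,-1,0,0,-1],[0,-1,0,0,-1],[0,-1,0,0,-1],[0,-0.6,0,0,-1]]'; python3 p1.py 1 1.24 .0386 1 .29;  python3 p3.py 1 1.24 .64 .0386 1 .1;python3 p3.py 1 .64 -.2 .0371 1 .05
```

```text
time: 33.4
tool_pos: [0.5627, 0.184, 0.2946]
ee_rot: [-1.565, 0.002, -1.834]
wrist_force: [0.4, 0.6, 0.2]
width: 0.0004
target [0.48594776 0.02818714 0.17082081] -0.4190752795120105 turn units -11.79133345045482
12
[[0.56,0.18,-0.12,-0.98,-1],[0.56,0,-0.18,-0.98,-1],[0.52,0,-0.24,-0.98,-1],[0.5,0,-0.3,-1,-1],[0.46,0,-0.36,-0.98,-1],[0.4,0,-0.4,-0.98,-1],[0.36,0,-0.46,-0.98,-1],[0.3,0,-0.5,-0.98,-1],[0.26,0,-0.52,-0.98,-1],[0.18,0,-0.54,-0.98,-1],[0.1,0,-0.58,-0.98,-1],[0.06,0,-0.58,-1,-1]]
then down 4.767167789405549
7
[[0.4,0,0,0,-1],[0.1,-0.04,0.08,0.74,-1],[0.12,-0.04,0.06,0.78,-1],[0.12,-0.04,0.08,0.78,-1],[0.12,-0.02,0.06,0.8,-1],[0.12,-0.04,0.08,0.82,-1],[0.12,-0.02,0.06,0.84,-1]]
[0.51498668 0.02184877 0.17582081] -0.9902752795120106
18
[[0.4,0,0,0,-1],[0.06,-0.02,0.04,0.44,-1],[0.06,0,0.04,0.44,-1],[0.08,0,0.04,0.44,-1],[0.06,-0.02,0.04,0.44,-1],[0.08,0,0.04,0.46,-1],[0.06,0,0.02,0.46,-1],[0.08,-0.02,0.04,0.48,-1],[0.06,0,0.04,0.46,-1],[0.08,0,0.04,0.48,-1],[0.06,0,0.04,0.48,-1],[0.08,0,0.04,0.48,-1],[0.08,0,0.04,0.48,-1],[0.06,0.02,0.04,0.48,-1],[0.04,0,0.04,0.48,-1],[0.06,0,0.04,0.48,-1],[0.04,0.02,0.04,0.48,-1],[0.04,0,0.04,0.46,-1]]
[ 0.53528695 -0.00166071  0.17622666] -1.9410833355086854
```

```bash
python3 -m creep '[[0.56,0.18,-0.12,-0.98,-1],[0.56,0,-0.18,-0.98,-1],[0.52,0,-0.24,-0.98,-1],[0.5,0,-0.3,-1,-1],[0.46,0,-0.36,-0.98,-1],[0.4,0,-0.4,-0.98,-1],[0.36,0,-0.46,-0.98,-1],[0.3,0,-0.5,-0.98,-1],[0.26,0,-0.52,-0.98,-1],[0.18,0,-0.54,-0.98,-1],[0.1,0,-0.58,-0.98,-1],[0.06,0,-0.58,-1,-1],[0,1,0,0,-1],[0,0.8,0,0,-1],[0,0,0,0,-1]]'; python3 loc.py 1 1.24 .0386 l8; python3 p2.py 1 1.24 1.14 .0386 1 1
```

```text
time: 35.28
tool_pos: [0.4841, 0.0278, 0.2403]
ee_rot: [-1.572, 0.002, -0.418]
wrist_force: [-0.2, -0.2, 0.1]
width: 0.0006
blob [207, 242, 52, 24, 740] iou 0.528 off mm [-0.5  3. ] angle 1.211
4
[[0.16,1,0.02,0,-1],[0.16,1,0,0,-1],[0.12,0.82,0.02,0.02,-1],[0.1,-0.04,0.06,0.74,-1]]
[0.49806743 0.02462571 0.17200432] -0.5090675797178357
```

View pics/l8.png

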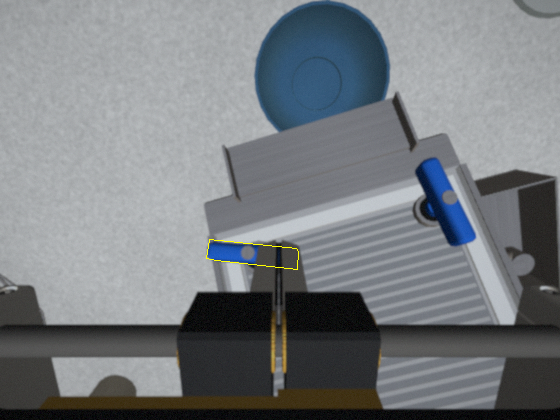

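Knob 2's bar is across the slope at (250,253) with the finger on its lower side. Knob 1, at (445,203), now points along the slope. Descending and pushing.

```bash
python3 -m creep '[[0,1,0,0,-1],[0,1,0,0,-1],[0,0.82,0,0,-1],[0.44,0,0.04,0,-1],[0.1,-0.04,0.08,0.74,-1],[0.12,-0.04,0.06,0.78,-1],[0.12,-0.04,0.08,0.78,-1],[0.12,-0.02,0.06,0.8,-1]]' && python3 tq.py 1 1 && python3 -m creep '[[0.12,-0.04,0.08,0.82,-1],[0.06,-0.02,0.04,0.42,-1],[0.06,0,0.04,0.42,-1]]'; python3 tq.py 1 1
```

```text
time: 36.33
tool_pos: [0.5076, 0.0247, 0.1752]
ee_rot: [-1.573, 0.003, -0.793]
wrist_force: [-5.1, 2.0, -0.7]
width: 0.0002
torque 0.149 F [-5.1  2.  -0.7] rel cover mm [ 7.2 28.7  2.3]
time: 36.7
tool_pos: [0.515, 0.0231, 0.177]
ee_rot: [-1.572, 0.002, -0.99]
wrist_force: [-4.8, 2.6, -0.9]
width: 0.0005
torque 0.157 F [-4.8  2.6 -0.9] rel cover mm [13.7 26.9  0.7]
```

```bash
python3 -m creep '[[0.07,-0.02,0.04,0.44,-1],[0.07,0,0.04,0.44,-1]]'; python3 tq.py 1 1
```

```text
time: 36.95
tool_pos: [0.5188, 0.0213, 0.1777]
ee_rot: [-1.571, 0.002, -1.096]
wrist_force: [-3.1, 3.2, 0.5]
width: 0.0006
torque 0.116 F [-3.1  3.2  0.5] rel cover mm [16.8 25.1 -0.3]
```

```bash
python3 -m creep '[[0.07,-0.01,0.04,0.44,-1],[0.07,-0.01,0.04,0.44,-1]]'; python3 tq.py 1 1
```

```text
time: 37.2
tool_pos: [0.5223, 0.0192, 0.1783]
ee_rot: [-1.571, 0.002, -1.201]
wrist_force: [-2.9, 1.7, -1.1]
width: 0.0005
torque 0.099 F [-2.9  1.7 -1.1] rel cover mm [19.8 22.9 -1.3]
```

```bash
python3 -m creep '[[0.07,-0.01,0.03,0.46,-1],[0.07,0,0.03,0.46,-1]]'; python3 tq.py 1 1
```

```text
time: 37.45
tool_pos: [0.5243, 0.0174, 0.1785]
ee_rot: [-1.572, 0.005, -1.311]
wrist_force: [-6.0, 6.3, 1.1]
width: 0.0005
torque 0.227 F [-6.   6.3  1.1] rel cover mm [21.2 21.  -1.9]
```

```bash
python3 -m creep '[[0.08,0,0.03,0.4,-1],[0.06,0,0.02,0.3,-1],[0,0,0,0,-1]]'; python3 tq.py 1 1
```

```text
time: 37.83
tool_pos: [0.5259, 0.0157, 0.1788]
ee_rot: [-1.573, 0.007, -1.393]
wrist_force: [-6.0, 7.9, 1.2]
width: 0.0005
torque 0.263 F [-6.   7.9  1.2] rel cover mm [22.3 19.3 -2.2]
```

```bash
python3 -m creep '[[0.08,0,0.02,0.2,-1],[0,0,0,0,-1]]'; python3 tq.py 1 1
```

```text
time: 38.08
tool_pos: [0.5265, 0.0147, 0.1789]
ee_rot: [-1.573, 0.009, -1.416]
wrist_force: [-7.7, 9.9, 2.8]
width: 0.0005
torque 0.317 F [-7.7  9.9  2.8] rel cover mm [22.9 18.4 -2.4]
```

```bash
python3 -m creep '[[0.1,0,0.02,0.1,-1],[0.08,0,0,0,-1],[0,0,0,0,-1]]'; python3 tq.py 1 1
```

```text
time: 38.45
tool_pos: [0.5273, 0.0126, 0.1793]
ee_rot: [-1.573, 0.014, -1.426]
wrist_force: [-8.9, 15.6, 4.8]
width: 0.0002
torque 0.456 F [-8.9 15.6  4.8] rel cover mm [23.9 16.4 -2.6]
```

```bash
python3 -m creep '[[-0.5,0,0,0,-1],[-0.3,-1,0,0,-1],[0,-1,0,0,-1],[0,-1,0,0,-1],[0,-1,-1,-1,-1],[0,-1,-1,-1,-1],[0,-1,-1,-1,-1],[0,-1,-1,-1,-1],[0,-1,0,-1,-1],[0,-1,0,-1,-1],[0,-1,0,0,-1],[0,0,0,0,-1]]'
cat > fin.py <<'E'
from loc import *
print(np.round(obs()["wrist_force"],1))
for i,a in ((0,.1),(1,.5),(2,.06)): local(i,a,.036,span=.6)
s=robot.snapshot("wrist"); cv2.imwrite("pics/fin.png",s["frame"])
E
python3 fin.py
```

```text
time: 39.95
tool_pos: [0.433, -0.0056, 0.4309]
ee_rot: [-1.567, -0.007, -0.711]
wrist_force: [0.2, -1.0, -0.0]
width: 0.0009
[ 0.2 -1.  -0. ]
blob [390, 130, 40, 46, 707] iou 0.758 off mm [-2.5 -0.7] angle 0.026
blob [287, 198, 43, 37, 466] iou 0.854 off mm [-1.   0.8] angle 0.346
blob [418, 280, 41, 46, 647] iou 0.682 off mm [-10.9   0.3] angle 0.007
```

View pics/fin.png

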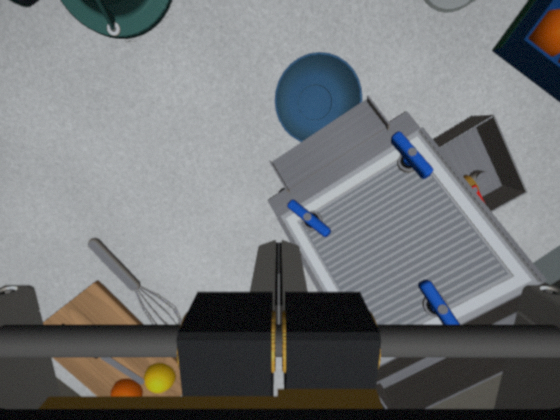

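All three bars stand where the stop was felt. They now point about 0.03, 0.35 and 0.01 rad from the up-slope line, and nothing else has moved. Handing in.

```bash
python3 -c "
from bench import robot
print(robot.close_job(), robot.get_obs()['time'])"
```

```text
the job is handed in; nothing more can be done
the job is handed in; nothing more can be done
```

All three knobs are tightened home in the order asked, and I handed the job in at about 40 s of the 72 s allowed, with the arm clear.

**Method:** The tool can only turn about its own vertical axis, so I pushed each bar end round with the shut fingers instead of gripping it.

**First round:** Knobs 1, 2 and 3 each got about 1.25–1.3 rad clockwise, about a fifth of a turn.

**Second round, in the order 3, 1, 2:** I pushed each knob until the torque climbed from a drag of about 0.10–0.16 N m to 0.42–0.46 N m. That puts each knob about 0.1 rad past home, well short of the 0.36 rad that crushes the washer. I then let each one go to ease back.

**Last checks:**
- **Turned in all:** About 2.6, 2.2 and 2.1 rad for knobs 1, 2 and 3, against the 2.0–2.6 rad expected.
- **Contact:** The wrist force was near zero after I backed off.
- **Surroundings:** The last picture showed the bowl, whisk, board and pan where they were. The jug, carton and bottle were out of that view or only partly in it.

**Less certain:**
- **Outline fits:** The outline fits of the bars were only fair (overlap 0.68–0.85), and knob 3 was partly hidden in the last one. The angles are therefore good to about 0.1 rad.
- **Knob 1:** Its total sits right at the top of the expected range.
- **Seating:** I judged home from torque alone and did not measure the knobs' heights.

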